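# Unscrew the spring-loaded cap of a filter housing

## Robot

A 6-joint arm with a two-finger parallel gripper is mounted at the origin on a cart in front of the work surface, level with it; the furniture and walls round the work are solid. World frame = base frame: x ahead of the robot, y to its left, z up, the work surface at z = 0. Lengths are in mm, angles in rad, forces in N, time in s.
With the tool pointing down it reaches from about 425 to 950 mm from the base axis. Payload 3.5 kg.
Tool frame: the origin (TCP) lies midway between the tips of the shut fingers; the grasp point (between the pads) lies 19 mm behind it; z points along the fingers, y is the line along which they close (so a half turn about z gives the same grasp; the last joint's range is limited). The gripper opens to 85 mm and grips with 20 to 120 N. Pads are 22 mm wide; open, the fingers measure 114 mm over their backs; the gripper's body (76 mm by 85 mm) begins 54 mm behind the grasp point. The pads swing forward as they close: fully open they stand 13 mm farther back than shut.
Start: joints at [1.125, 0.286, 1.577, -0, 1.279, -0.15], TCP at [196.729, 645.681, 231.325] pointing down, gripper open.
Joint ranges: [-2.77, 2.77], [-0.9, 2.22], [0.21, 2.48], [-1.53, 4.67], [0.24, 2.81], [-2.84, 2.84]. Speed limits (rad/s): [2.79, 2.79, 3.14, 3.14, 3.14, 3.14].

## Interface

Orientations are given as a unit quaternion [x, y, z, w].
In Python, from workcell import env, vision, spotter gives the robot as it stands. The module is installed in compiled form; this text tells all that it offers.
- The arm moves only by the tool jog_arm, never from a script. Its argument "motion" is a list of rows, each a list of 6 numbers: the shift along the tool's x, y, z as a fraction of full scale, then the turn, a rotation vector about the tool's x, y, z as a fraction of full scale. In form: [[x, y, z, rx, ry, rz], ...]. A call has 1 to 12 rows; each row shifts and turns the commanded pose from where the row before left it, along the tool's axes as they then stand; what a row does not reach is not made up. Full scale, the value 1, is 2.5 cm for a shift and 0.1 rad for a turn. A row lasts 1/10 s, in which the tool goes at most 50 mm and 8.59 degrees, less where a joint would pass 70% of its speed; a pose out of reach is approached as far as the arm can. A call with a number of a shift or a turn outside -1 to 1 is refused whole. A call with a gripper value outside its range is refused whole. "grip" is the gripper's target within -1 to 1 (fully open at 1, half-way at 0, shut at -1), set as the call begins (left out, the last holds). The fingers move at their own pace and stop on an object; "squeeze" is the grip in N (left out, the last holds). Time passes only in rows, so rows that do not move let the fingers close. It gives the time, the measured TCP pose, the force, the opening and the grip force at its end, in the units of the state.
- env.observe(): the state, without advancing time (a new reading comes with each control period).
- vision.grab_frame(name): name is "scene" or "top"; returns a dict with "image" (420x560x3 uint8, red, green, blue), "camera_matrix" (3x3 intrinsics, pixels), "k1" (the pictures are not rectified: a ray, as slopes to the right and down, at radius r is drawn at 1 + k1 r^2 times it, then the intrinsics apply), "rvec" (rotation vector, rad) and "tvec" (3), from world to camera coordinates, as OpenCV has them. Camera axes: x right, y down, z forward; pixel columns grow to the right and rows downward; lengths in mm; the calibration is good to about 2 mm. A picture is of the moment at which its call begins. There is no depth.
- env.job_done(): hands the job in; it is judged then, once.
Trained networks look in a picture, given as the dict that the camera call returned (one of the last four; its "shot" number tells which), for a name from the list of things; names that differ only in an ending like _2 or _b are one class to them, and where a whole thing is asked for, a point or a joint stands for the part that bears it (a point fixed in the world has none). Each returns a list of dicts, best first, with "p" (0 to 1); they miss things now and then, are a little off and sometimes report something else, mostly with a low value. They report only what shows in the picture. A call takes as long as a camera call. They do not tell look-alikes from the thing itself.
- spotter.look_for(name, picture): "position" ([x, y, z] in mm, in the coordinates of the camera as it stood for that picture, good to about 4 mm: the middle of the surface that is visible of it).
- spotter.spot_point(name, picture): "position" ([x, y, z] in mm, in the coordinates of the camera as it stood for that picture, good to about 4 mm: a listed point, or the origin of a listed thing).
The state is a dict: "clock": time; "joints": joint angles; "qvel": joint speeds; "effort": joint torques, N m; "tool_pos": TCP position; "eef_rot": TCP orientation; "contact_force": force on the tool from outside, world axes, zero at the start; "wrist_torque": the same for the moment, N m; "grip_width": finger opening in mm; "grasp_force": force on a finger pad.
Only numpy, scipy, OpenCV 4.12 (cv2) and the standard library are available. Lean on these libraries where they do the work, as an engineer would, in place of code of your own. Each camera call takes 0.05 s, during which the arm holds its last target. There are 200 camera calls.

## Task

Open the filter housing for a cartridge change: unscrew its round cap gently (anticlockwise from above, letting it rise with its thread, without forcing it), and keep hold of it as it comes free, because a spring pushes it off. Then set the cap down, right way up, inside the clear tray, and leave the other things alone.

Things in the scene. Friction and masses are not known exactly. Their poses are not given: they have to be found in the camera images.
- filter_housing: Steel filter housing fixed to the worktop: 92 mm square foot, upright bowl 62 mm across with two hose nozzles, flat shoulder 70 mm up, then a threaded neck 40 mm across. Origin: centre of the underside, on the neck's axis; z up along that axis.
- neck_top (a point): Centre of the top of the threaded neck, 101.5 mm above the worktop, hidden in the cap. A sprung cartridge head in the neck pushes the cap up with 3 to 9 N all the way off the thread and a few mm beyond, and then stands 29 mm out of the neck: lift the cap clear of it. Let go part way, the cap stays put by thread friction; let go at the end of the thread, it pops off.
- cap: White plastic screw cap, 49 mm across, 39.5 mm high, ribbed, hollow and open below. Origin: centre of its lower rim; z up along its axis. Starts screwed home, rim 72 mm above the worktop. Right-hand thread with about 1 mm of play; it frees after 1.4 to 1.65 turns. Its pitch and the exact point of release are not known and must be felt.
- cap_top (a point): Centre of the cap's flat top. Grip the cap across its sides near the top. While in the thread it must be let rise as it turns: held back or pulled ahead of the thread, it jams and the force climbs by some 4 N for each mm (more with a firmer grip); keep the hand's push or pull on it under 10 N.
- tray: Clear open weighing tray, 70 x 100 mm (long along its y), 22 mm high, walls and floor 2 mm thick. Origin: centre of its underside. Stands loose on the worktop.
- amber: Amber glass bottle with screw cap, 55 mm across, 110 mm high, standing by; to be left alone. Origin: centre of its underside.
- petri: Two stacked petri dishes, 70 mm across, 32 mm high, standing by; to be left alone. Origin: centre of the underside.
- parafilm_roll: White roll, 52 mm across, 50 mm high, standing by; to be left alone. Origin: centre of its underside.
Things that resemble listed ones, but are neither listed nor needed, are in the scene too. Leave any brown or turquoise look-alike of the cap alone.

How it is judged:
By the outcome, as a careful person would: the job done as asked, in the order asked, and still so for the second after the job is handed in, with the robot touching nothing.
It also fails if it takes over 70 s, if anything falls off the work surface, if the arm or the gripper's body presses on something with over 40 N, if the wrist force passes 120 N, or if a joint passes its speed limit or range.

## Working session

There is one attempt and no reset: what is moved stays moved. The work goes in short steps, Python scripts to look and compute and a tool call to move; the robot and the scene stay as the last step left them, time stands still between calls to the robot, and variables do not carry over. Pictures are saved under pics/ and viewed, at most 10 in all, crops included, and the job is handed in when it is done.

Besides the shell and the picture viewer there is one more tool, called after "Request:" as name([rows], argument=value, ...), one row to a line, values as JSON. jog_arm: Moves the arm, as the interface text tells. Its arguments: {"type":"object","properties":{"motion":{"type":"array"},"grip":{"type":"number"},"squeeze":{"type":"number"}},"required":["motion"]}

```bash
mkdir -p pics; cat > h.py <<'E'
from workcell import env, vision, spotter
import numpy as np, cv2
from scipy.spatial.transform import Rotation as R
def cam(n): return vision.grab_frame(n)
def w(f,p): return R.from_rotvec(np.ravel(f["rvec"])).inv().apply(np.array(p)-np.ravel(f["tvec"]))
def ray(f,u,v):
    K=np.array(f["camera_matrix"]); d=np.array([(u-K[0,2])/K[0,0],(v-K[1,2])/K[1,1]]); s=d.copy()
    for _ in range(20): s=d/(1+f["k1"]*(s@s))
    r=R.from_rotvec(np.ravel(f["rvec"])).inv()
    return r.apply(-np.ravel(f["tvec"])), r.apply([s[0],s[1],1])
def atz(f,u,v,z):
    c,d=ray(f,u,v); return c+d*(z-c[2])/d[2]
def pix(f,p):
    q=R.from_rotvec(np.ravel(f["rvec"])).apply(p)+np.ravel(f["tvec"]); s=q[:2]/q[2]; s=s*(1+f["k1"]*(s@s))
    K=np.array(f["camera_matrix"]); return np.array([K[0,0]*s[0]+K[0,2],K[1,1]*s[1]+K[1,2]])
E
python3 - <<'E'
from h import *
fs=[cam(n) for n in("scene","top")]
for n,f in zip(("scene","top"),fs):
    cv2.imwrite(f"pics/{n}0.png",f["image"][:,:,::-1])
    for t in("filter_housing","neck_top","cap","cap_top","tray","amber","petri","parafilm_roll"):
        for d in spotter.spot_point(t,f)[:3]:
            p=w(f,d["position"]); print(n,t,round(d["p"],2),p.round(),pix(f,p).round())
s=env.observe(); print({k:np.round(v,3) for k,v in s.items()})
E
```

```text
scene filter_housing 0.61 [ 514. -149.   -2.] [319. 279.]
scene neck_top 0.95 [ 513. -150.  100.] [323. 254.]
scene neck_top 0.41 [482. 173.  -1.] [201. 219.]
scene cap 0.6 [ 396. -119.   -4.] [275. 311.]
scene cap 0.58 [ 518. -146.   69.] [321. 259.]
scene cap_top 0.88 [ 400. -116.   41.] [275. 299.]
scene cap_top 0.86 [ 514. -149.  112.] [323. 250.]
scene cap_top 0.72 [453. -35.  40.] [260. 261.]
scene tray 0.78 [481. 176.   0.] [200. 218.]
scene amber 0.55 [692. 242.   0.] [235. 160.]
scene petri 0.96 [692.  -6.   0.] [310. 200.]
scene parafilm_roll 0.84 [ 675. -224.   -2.] [383. 248.]
top filter_housing 0.7 [ 518. -149.    3.] [331. 229.]
top filter_housing 0.22 [484. 174.   3.] [211. 246.]
top neck_top 0.96 [ 515. -153.  101.] [337. 224.]
top cap 0.79 [ 396. -120.   -1.] [323. 275.]
top cap 0.77 [ 517. -151.   71.] [335. 225.]
top cap 0.58 [454. -29.   2.] [287. 254.]
top cap_top 0.86 [ 396. -119.   38.] [324. 274.]
top cap_top 0.85 [455. -32.  37.] [289. 253.]
top cap_top 0.72 [ 516. -144.  110.] [334. 223.]
top tray 0.92 [485. 174.   4.] [211. 245.]
top amber 0.59 [692. 245.  -1.] [185. 172.]
top petri 0.95 [693. -13.   1.] [278. 168.]
top parafilm_roll 0.92 [ 678. -225.   -1.] [355. 171.]
top parafilm_roll 0.65 [ 514. -147.  110.] [335. 224.]
{'clock': np.float64(0.9), 'joints': array([ 1.125,  0.286,  1.577,  0.   ,  1.279, -0.15 ]), 'qvel': array([-0.   ,  0.001,  0.001,  0.001,  0.001, -0.001]), 'effort': array([  0.   , -40.596, -29.295,  -0.   ,   0.   ,   0.   ]), 'tool_pos': array([196.735, 645.668, 231.351]), 'eef_rot': array([ 0.147,  0.989,  0.   , -0.   ]), 'contact_force': array([0.22 , 0.355, 0.453]), 'wrist_torque': array([-0.023, -0.02 , -0.008]), 'grasp_force': np.float64(0.0), 'grip_width': np.float64(85.722)}
```

View pics/scene0.png

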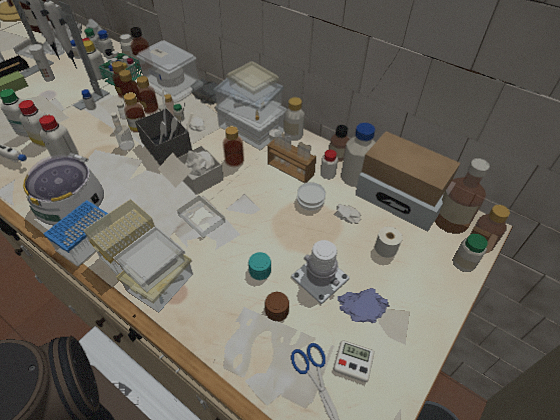

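View pics/top0.png

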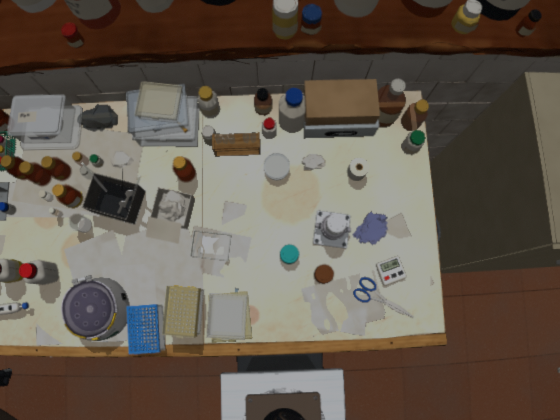

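The scene view shows the white cap on the housing at about (323,250), with the turquoise and brown look-alikes at (260,265) and (276,305) and the tray at (201,215). The top view has the cap at (335,224) and the tray at (211,246). Next I'll zoom in to refine those.

```bash
python3 - <<'E'
from h import *
f=cam("top");g=cam("scene")
def crop(f,u,v): return cv2.resize(f["image"][v-28:v+28,u-38:u+38],(400,295),interpolation=cv2.INTER_CUBIC)
a=crop(f,335,225);b=crop(f,211,246);c=crop(g,322,258);d=crop(g,201,217)
# overlay projected tray/cap guesses
def draw(im,f,u,v,pts):
    q=np.array([(pix(f,p)-[u-38,v-28]+.5)*[400/76,295/56] for p in pts]).round().astype(int)
    cv2.polylines(im,[q.reshape(-1,1,2)],True,(255,0,0),1)
t=np.linspace(0,2*np.pi,40)
circ=[[515.5+24.5*np.cos(x),-149.5+24.5*np.sin(x),111.5] for x in t]
tr=[[483+sx*35,174+sy*50,22] for sx,sy in((1,1),(1,-1),(-1,-1),(-1,1))]
draw(a,f,335,225,circ);draw(c,g,322,258,circ);draw(b,f,211,246,tr);draw(d,g,201,217,tr)
cv2.imwrite("pics/z.png",np.vstack([np.hstack([a,b]),np.hstack([c,d])])[:,:,::-1])
E
```

```text
(no output)
```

View pics/z.png

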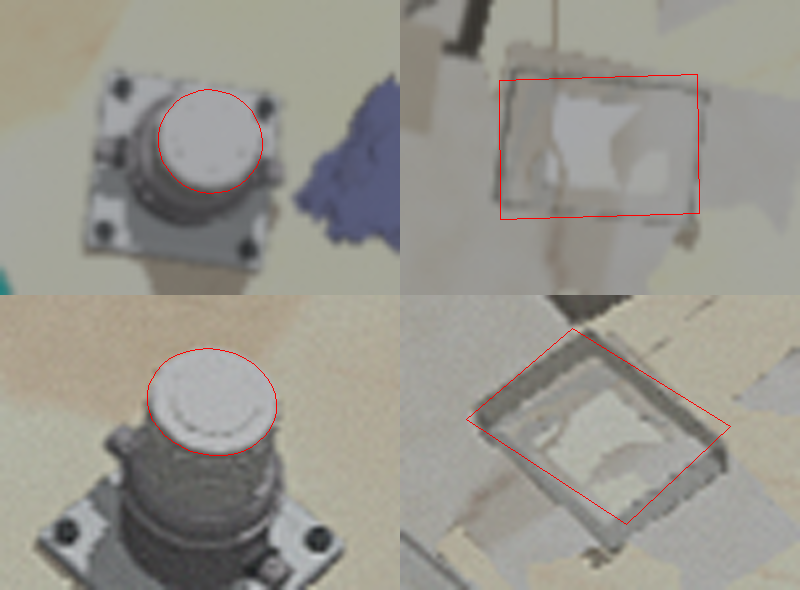

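The cap's circle fits (515.5, -149.5) in both views. The tray is turned by some 7°, with rim corners in the top crop at about (514,68), (708,93), (690,222) and (497,203).

```bash
python3 - <<'E'
from h import *
f=cam("top");g=cam("scene")
# tray fit: rim corners in crops
P=[atz(f,(x-400)/400*76+211-38-.5,y/295*56+246-28-.5,22) for x,y in((514,68),(708,93),(690,222),(497,203))]
P=np.array(P);print(P.round(1),P.mean(0))
e=P[0]-P[1]+P[3]-P[2];print("yaw",np.degrees(np.arctan2(-e[0],e[1])))
from scipy.optimize import least_squares
def draw(im,f,u,v,pts):
    q=np.array([(pix(f,p)-[u-38,v-28]+.5)*[400/76,295/56] for p in pts]).round().astype(int)
    cv2.polylines(im,[q.reshape(-1,1,2)],True,(255,0,0),1)
def crop(f,u,v): return cv2.resize(f["image"][v-28:v+28,u-38:u+38],(400,295),interpolation=cv2.INTER_CUBIC)
b=crop(f,211,246);d=crop(g,201,217);m=P.mean(0);y=np.arctan2(-e[0],e[1])
for z in(0,22):
    tr=[[m[0]+sx*35*np.cos(y)-sy*50*np.sin(y),m[1]+sx*35*np.sin(y)+sy*50*np.cos(y),z] for sx,sy in((1,1),(1,-1),(-1,-1),(-1,1))]
    draw(b,f,211,246,tr);draw(d,g,201,217,tr)
cv2.imwrite("pics/z2.png",np.hstack([b,d])[:,:,::-1])
s=env.observe();print(R.from_quat(s["eef_rot"]).as_matrix().round(3))
E
```

```text
[[523.9 216.5  22. ]
 [507.9 118.6  22. ]
 [443.5 128.8  22. ]
 [455.9 225.4  22. ]] [482.8017456  172.33433428  22.        ]
yaw -8.290166624152562
[[-0.957  0.291 -0.   ]
 [ 0.291  0.957 -0.   ]
 [-0.    -0.    -1.   ]]
```

View pics/z2.png

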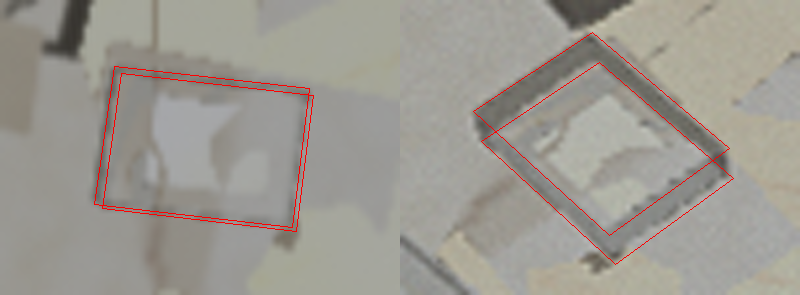

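The tray is at (483, 172.5) with a yaw of -8.3°, and its outline fits both views. Now I'll move above the cap.

Request:
jog_arm([
  [-0.965,-0.74,0,0,0,0],
  [-0.965,-0.74,0,0,0,0],
  [-0.965,-0.74,0,0,0,0],
  [-0.965,-0.74,0,0,0,0],
  [-0.965,-0.74,0,0,0,0],
  [-0.965,-0.74,0,0,0,0],
  [-0.965,-0.74,0,0,0,0],
  [-0.965,-0.74,0,0,0,0],
  [-0.965,-0.74,0,0,0,0],
  [-0.965,-0.74,0,0,0,0],
  [-0.965,-0.74,0,0,0,0],
  [-0.965,-0.74,0,0,0,0],
], grip=1, squeeze=40)

```text
clock: 2.3
tool_pos: [409.6, 347.9, 231.6]
eef_rot: [0.147, 0.989, 0.0, 0.0]
contact_force: [-0.4, 0.2, 1.0]
grip_width: 85.3
grasp_force: 0.0
```

Request:
jog_arm([
  [-0.965,-0.74,0,0,0,0],
  [-0.965,-0.74,0,0,0,0],
  [-0.965,-0.74,0,0,0,0],
  [-0.965,-0.74,0,0,0,0],
  [-0.376,-0.93,0,0,0,0],
  [-0.376,-0.93,0,0,0,0],
  [-0.376,-0.93,0,0,0,0],
  [-0.376,-0.93,0,0,0,0],
  [-0.376,-0.93,0,0,0,0],
  [-0.376,-0.93,0,0,0,0],
  [-0.376,-0.93,0,0,0,0],
  [-0.376,-0.93,0,0,0,0],
])

```text
clock: 3.5
tool_pos: [497.4, 49.2, 231.6]
eef_rot: [0.147, 0.989, 0.0, 0.0]
contact_force: [0.1, 0.1, 0.7]
grip_width: 85.5
grasp_force: 0.0
```

Request:
jog_arm([
  [-0.376,-0.93,0,0,0,0],
  [-0.376,-0.93,0,0,0,0],
  [-0.376,-0.93,0,0,0,0],
  [-0.376,-0.93,0,0,0,0],
  [-0.376,-0.93,0,0,0,0],
  [-0.376,-0.93,0,0,0,0],
  [-0.376,-0.93,0,0,0,0],
  [-0.376,-0.93,0,0,0,0],
  [0,0,0,0,0,1],
  [0,0,0,0,0,1],
  [0,0,0,0,0,1],
  [0,0,0,0,0,1],
])

```text
clock: 4.7
tool_pos: [515.1, -149.8, 231.4]
eef_rot: [0.343, 0.939, -0.0, 0.0]
contact_force: [-0.7, 0.6, -0.6]
grip_width: 85.5
grasp_force: 0.0
```

Request:
jog_arm([
  [0,0,0,0,0,1],
  [0,0,0,0,0,1],
  [0,0,0,0,0,1],
  [0,0,0,0,0,1],
  [0,0,0,0,0,1],
  [0,0,0,0,0,1],
  [0,0,0,0,0,1],
  [0,0,0,0,0,1],
  [0,0,0,0,0,1],
  [0,0,0,0,0,1],
  [0,0,0,0,0,1],
  [0,0,0,0,0,1],
])

```text
clock: 5.9
tool_pos: [515.1, -149.7, 231.5]
eef_rot: [0.813, 0.582, 0.0, 0.0]
contact_force: [0.1, 0.1, 0.0]
grip_width: 85.7
grasp_force: 0.0
```

Request:
jog_arm([
  [0,0,0.3,0,0,1],
  [0,0,0.3,0,0,1],
  [0,0,0.3,0,0,1],
  [0,0,0.3,0,0,1],
  [0,0,0.3,0,0,1],
  [0,0,0.3,0,0,1],
  [0,0,0.3,0,0,1],
  [0,0,0.3,0,0,1],
  [0,0,0.3,0,0,1],
  [0,0,0.3,0,0,1],
  [0,0,0.3,0,0,1],
  [0,0,0.3,0,0,1],
])

```text
clock: 7.1
tool_pos: [515.2, -149.7, 141.2]
eef_rot: [1.0, 0.021, 0.0, 0.0]
contact_force: [0.7, 0.8, 0.0]
grip_width: 85.5
grasp_force: 0.0
```

```bash
python3 - <<'E'
from h import *
s=env.observe(); print({k:np.round(v,3) for k,v in s.items()})
E
```

```text
{'clock': np.float64(7.1), 'joints': array([-0.472,  0.076,  1.993, -0.   ,  1.073,  1.057]), 'qvel': array([ 0.   ,  0.095,  0.05 ,  0.   , -0.145,  0.988]), 'effort': array([ 9.000e-03, -3.008e+01, -2.673e+01,  0.000e+00,  7.900e-02,
       -5.290e-01]), 'tool_pos': array([ 515.204, -149.706,  141.245]), 'eef_rot': array([1.   , 0.021, 0.   , 0.   ]), 'contact_force': array([0.697, 0.822, 0.038]), 'wrist_torque': array([ 0.031, -0.042, -0.048]), 'grasp_force': np.float64(0.0), 'grip_width': np.float64(85.532)}
```

Request:
jog_arm([
  [0,0,0.15,0,0,1],
  [0,0,0.15,0,0,1],
  [0,0,0.15,0,0,1],
  [0,0,0.15,0,0,1],
  [0,0,0.15,0,0,1],
  [0,0,0.15,0,0,1],
  [0,0,0.15,0,0,1],
  [0,0,0.15,0,0,1],
  [0,0,0.15,0,0,1],
  [0,0,0.15,0,0,1],
  [0,0,0.15,0,0,1],
  [0,0,0.15,0,0,1],
])

```text
clock: 8.3
tool_pos: [515.3, -149.7, 96.4]
eef_rot: [0.837, -0.547, 0.0, -0.0]
contact_force: [0.6, 0.8, 0.5]
grip_width: 85.3
grasp_force: 0.0
```

Request:
jog_arm([
  [0,0,0.15,0,0,1],
  [0,0,0.15,0,0,1],
  [0,0,0.15,0,0,1],
  [0,0,0.1,0,0,1],
  [0,0,0,0,0,0],
])

```text
clock: 8.8
tool_pos: [514.9, -149.6, 82.3]
eef_rot: [0.713, -0.701, -0.0, 0.0]
contact_force: [1.0, 0.5, -0.2]
grip_width: 85.5
grasp_force: 0.0
```

Request:
jog_arm([
  [0,0,0,0,0,0],
  [0,0,0,0,0,0],
  [0,0,0,0,0,0],
  [0,0,0,0,0,0],
  [0,0,0,0,0,0],
  [0,0,0,0,0,0],
], grip=-1, squeeze=40)

```text
clock: 9.4
tool_pos: [516.2, -150.0, 83.5]
eef_rot: [0.713, -0.701, 0.001, -0.001]
contact_force: [3.7, 0.2, 2.8]
grip_width: 48.1
grasp_force: 44.1
```

```bash
cat > st.py <<'E'
from h import *
s=env.observe(); print(s["clock"],s["joints"].round(2),s["tool_pos"].round(2),s["contact_force"].round(2),s["wrist_torque"].round(2),s["grip_width"].round(1),s["grasp_force"].round(1))
E
python3 st.py
```

```text
Traceback (most recent call last):
  File "st.py", line 2, in <module>
    s=env.observe(); print(s["clock"],s["joints"].round(2),s["tool_pos"].round(2),s["contact_force"].round(2),s["wrist_torque"].round(2),s["grip_width"].round(1),s["grasp_force"].round(1))
                                                                                                                                         ^^^^^^^^^^^^^^^^^^^^^
AttributeError: 'float' object has no attribute 'round'
```

Request:
jog_arm([
  [0,-0.05,-0.04,0,0,0],
  [0,0,0,0,0,0],
  [0,0,0,0,0,0],
])

```text
clock: 9.7
tool_pos: [516.2, -149.9, 83.5]
eef_rot: [0.713, -0.701, 0.0, 0.0]
contact_force: [1.7, -1.5, 1.7]
grip_width: 48.0
grasp_force: 43.9
```

Request:
jog_arm([
  [0,0,-0.0025,0,0,-1],
  [0,0,-0.0025,0,0,-1],
  [0,0,-0.0025,0,0,-1],
  [0,0,-0.0025,0,0,-1],
  [0,0,-0.0025,0,0,-1],
  [0,0,-0.0025,0,0,-1],
])

```text
clock: 10.3
tool_pos: [517.3, -150.3, 84.8]
eef_rot: [0.889, -0.458, 0.001, 0.0]
contact_force: [2.7, -0.5, 3.9]
grip_width: 48.1
grasp_force: 44.1
```

```bash
cat > st.py <<'E'
from h import *
s=env.observe(); print({k:np.round(v,2) for k,v in s.items() if k not in("effort","qvel")})
E
python3 st.py
```

```text
{'clock': np.float64(10.3), 'joints': array([-0.47,  0.16,  2.02, -0.  ,  0.96,  2.05]), 'tool_pos': array([ 517.3 , -150.35,   84.8 ]), 'eef_rot': array([ 0.89, -0.46,  0.  ,  0.  ]), 'contact_force': array([ 2.72, -0.47,  3.91]), 'wrist_torque': array([-0.19, -0.46, -0.1 ]), 'grasp_force': np.float64(44.06), 'grip_width': np.float64(48.07)}
```

Request:
jog_arm([
  [0,0,-0.03,0,0,-1],
  [0,0,-0.0025,0,0,-1],
  [0,0,-0.0025,0,0,-1],
  [0,0,-0.0025,0,0,-1],
  [0,0,-0.0025,0,0,-1],
  [0,0,-0.0025,0,0,-1],
])

```text
clock: 10.9
tool_pos: [517.9, -149.9, 86.1]
eef_rot: [0.985, -0.175, 0.002, -0.0]
contact_force: [4.1, 0.5, 3.9]
grip_width: 48.1
grasp_force: 44.1
```

Request:
jog_arm([
  [0,0,-0.0025,0,0,-1],
  [0,0,-0.0025,0,0,-1],
  [0,0,-0.0025,0,0,-1],
  [0,0,-0.0025,0,0,-1],
  [0,0,-0.0025,0,0,-1],
  [0,0,-0.0025,0,0,-1],
])

```text
clock: 11.5
tool_pos: [518.2, -149.3, 87.0]
eef_rot: [0.992, 0.124, 0.002, -0.0]
contact_force: [2.7, 2.4, 5.3]
grip_width: 48.1
grasp_force: 44.3
```

Request:
jog_arm([
  [0.05,-0.02,-0.06,0,0,-1],
  [0,0,-0.006,0,0,-1],
  [0,0,-0.006,0,0,-1],
  [0,0,-0.006,0,0,-1],
])

```text
clock: 11.9
tool_pos: [517.9, -148.8, 88.0]
eef_rot: [0.948, 0.319, 0.001, -0.0]
contact_force: [1.5, -0.1, 4.0]
grip_width: 48.1
grasp_force: 44.1
```

Request:
jog_arm([
  [0,0,-0.006,0,0,-1],
  [0,0,-0.006,0,0,-1],
  [0,0,-0.006,0,0,-1],
  [0,0,-0.006,0,0,-1],
  [0,0,-0.006,0,0,-1],
  [0,0,-0.006,0,0,-1],
])

```text
clock: 12.5
tool_pos: [517.7, -148.5, 89.0]
eef_rot: [0.811, 0.585, 0.0, -0.0]
contact_force: [0.8, 0.9, 5.7]
grip_width: 47.9
grasp_force: 44.3
```

```bash
python3 st.py
```

```text
{'clock': np.float64(12.5), 'joints': array([-0.47,  0.15,  2.02,  0.  ,  0.97, -0.15]), 'tool_pos': array([ 517.71, -148.5 ,   89.01]), 'eef_rot': array([ 0.81,  0.58,  0.  , -0.  ]), 'contact_force': array([0.81, 0.92, 5.71]), 'wrist_torque': array([ 0.28, -0.11, -0.02]), 'grasp_force': np.float64(44.32), 'grip_width': np.float64(47.89)}
```

Request:
jog_arm([
  [0,0,-0.05,0,0,-1],
  [0,0,-0.008,0,0,-1],
  [0,0,-0.008,0,0,-1],
  [0,0,-0.008,0,0,-1],
])

```text
clock: 12.9
tool_pos: [517.0, -148.5, 90.0]
eef_rot: [0.679, 0.734, -0.0, -0.001]
contact_force: [-0.0, -0.7, 3.0]
grip_width: 47.7
grasp_force: 44.1
```

Request:
jog_arm([
  [0,0,-0.008,0,0,-1],
  [0,0,-0.008,0,0,-1],
  [0,0,-0.008,0,0,-1],
  [0,0,-0.008,0,0,-1],
  [0,0,-0.008,0,0,-1],
  [0,0,-0.008,0,0,-1],
])

```text
clock: 13.5
tool_pos: [516.9, -148.7, 91.3]
eef_rot: [0.431, 0.902, -0.0, -0.001]
contact_force: [-0.5, 0.2, 3.7]
grip_width: 47.6
grasp_force: 44.2
```

```bash
python3 st.py
```

```text
{'clock': np.float64(13.5), 'joints': array([-0.47,  0.15,  2.02, -0.  ,  0.98, -1.15]), 'tool_pos': array([ 516.86, -148.66,   91.33]), 'eef_rot': array([ 0.43,  0.9 , -0.  , -0.  ]), 'contact_force': array([-0.46,  0.23,  3.73]), 'wrist_torque': array([-0.1 ,  0.11, -0.05]), 'grasp_force': np.float64(44.15), 'grip_width': np.float64(47.59)}
```

Request:
jog_arm([
  [0,0,-0.03,0,0,-1],
  [0,0,-0.008,0,0,-1],
  [0,0,-0.008,0,0,-1],
  [0,0,-0.008,0,0,-1],
  [0,0,-0.008,0,0,-1],
  [0,0,-0.008,0,0,-1],
  [0,0,-0.008,0,0,-1],
])

```text
clock: 14.2
tool_pos: [516.8, -148.7, 93.0]
eef_rot: [0.096, 0.995, 0.0, -0.001]
contact_force: [0.8, -0.3, 2.1]
grip_width: 47.9
grasp_force: 44.0
```

Request:
jog_arm([
  [0,0,-0.015,0,0,-1],
  [0,0,-0.008,0,0,-1],
  [0,0,-0.008,0,0,-1],
  [0,0,-0.008,0,0,-1],
  [0,0,-0.008,0,0,-1],
  [0,0,-0.008,0,0,-1],
  [0,0,-0.008,0,0,-1],
  [0,0,-0.008,0,0,-1],
  [0,0,0,0,0,0],
])

```text
clock: 15.1
tool_pos: [516.8, -148.6, 94.8]
eef_rot: [-0.298, 0.955, 0.001, -0.001]
contact_force: [-0.6, 0.6, 2.7]
grip_width: 47.8
grasp_force: 44.0
```

```bash
python3 st.py
```

```text
{'clock': np.float64(15.1), 'joints': array([-0.47,  0.14,  2.01, -0.  ,  0.99, -2.64]), 'tool_pos': array([ 516.79, -148.6 ,   94.84]), 'eef_rot': array([-0.3 ,  0.95,  0.  , -0.  ]), 'contact_force': array([-0.64,  0.57,  2.72]), 'wrist_torque': array([-0.  ,  0.1 ,  0.05]), 'grasp_force': np.float64(44.03), 'grip_width': np.float64(47.78)}
```

Request:
jog_arm([
  [0,0,0,0,0,0],
  [0,0,0,0,0,0],
  [0,0,0,0,0,0],
  [0,0,0,0,0,0],
], grip=0.6)

```text
clock: 15.5
tool_pos: [517.2, -148.7, 94.7]
eef_rot: [-0.297, 0.955, 0.0, -0.0]
contact_force: [-0.1, 0.3, -0.7]
grip_width: 68.2
grasp_force: 0.0
```

Request:
jog_arm([
  [0,0,0,0,0,1],
  [0,0,0,0,0,1],
  [0,0,0,0,0,1],
  [0,0,0,0,0,1],
  [0,0,0,0,0,1],
  [0,0,0,0,0,1],
  [0,0,0,0,0,1],
  [0,0,0,0,0,1],
  [0,0,0,0,0,1],
  [0,0,0,0,0,1],
  [0,0,0,0,0,1],
  [0,0,0,0,0,1],
])

```text
clock: 16.7
tool_pos: [517.3, -148.8, 94.9]
eef_rot: [0.296, 0.955, 0.0, -0.0]
contact_force: [-0.6, -0.3, 0.3]
grip_width: 68.6
grasp_force: 0.0
```

```bash
python3 st.py; python3 - <<'E'
from h import *
f=cam("scene");i=f["image"][200:305,250:390];cv2.imwrite("pics/r.png",cv2.resize(i,None,fx=5,fy=5,interpolation=cv2.INTER_CUBIC)[:,:,::-1])
E
```

```text
{'clock': np.float64(16.7), 'joints': array([-0.47,  0.14,  2.01,  0.  ,  0.98, -1.44]), 'tool_pos': array([ 517.33, -148.8 ,   94.89]), 'eef_rot': array([ 0.3 ,  0.96,  0.  , -0.  ]), 'contact_force': array([-0.56, -0.28,  0.3 ]), 'wrist_torque': array([-0.04,  0.02,  0.03]), 'grasp_force': np.float64(0.0), 'grip_width': np.float64(68.63)}
```

View pics/r.png

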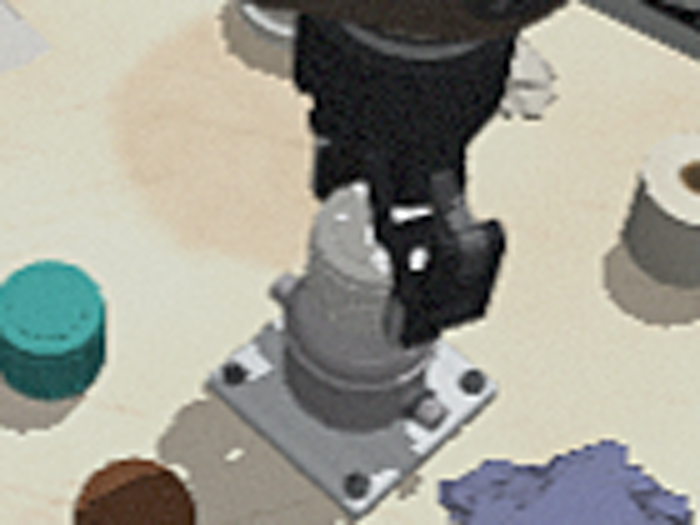

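```bash
python3 - <<'E'
from h import *
f=cam("scene");i=cv2.resize(f["image"][225:275,290:360],None,fx=10,fy=10,interpolation=cv2.INTER_CUBIC).copy()
t=np.linspace(0,2*np.pi,60)
for z,c in((111.5,(255,0,0)),(117,(255,255,0)),(122.5,(0,255,0))):
    q=np.array([(pix(f,[516.5+24.5*np.cos(x),-149+24.5*np.sin(x),z])-[290,225]+.5)*10 for x in t]).astype(int)
    cv2.polylines(i,[q.reshape(-1,1,2)],True,c,1)
cv2.imwrite("pics/r2.png",i[:,:,::-1])
E
```

```text
(no output)
```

View pics/r2.png

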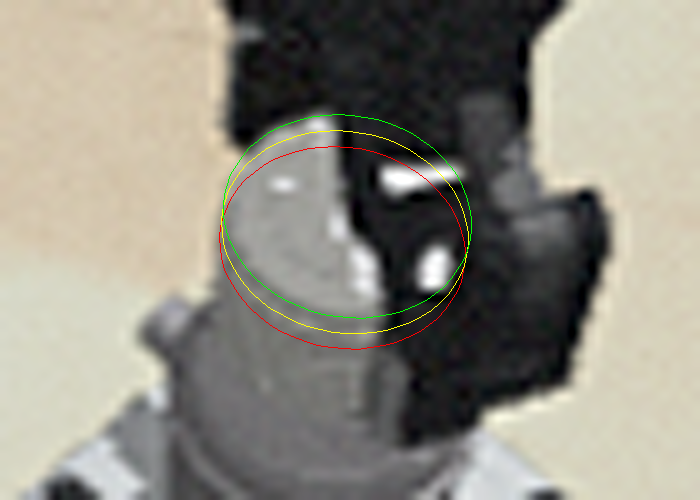

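The cap's rim in the picture matches the green circle, so its top is at about 122 mm. It rose with the hand without slipping and stayed put when released. I'll carry on rewinding.

Request:
jog_arm([
  [0,0,0,0,0,1],
  [0,0,0,0,0,1],
  [0,0,0,0,0,1],
  [0,0,0,0,0,1],
  [0,0,0,0,0,1],
  [0,0,0,0,0,1],
  [0,0,0,0,0,1],
  [0,0,0,0,0,1],
  [0,0,0,0,0,1],
  [0,0,0,0,0,1],
  [0,0,0,0,0,1],
  [0,0,0,0,0,1],
])

```text
clock: 18.0
tool_pos: [517.4, -148.8, 94.9]
eef_rot: [0.783, 0.623, -0.0, -0.0]
contact_force: [-0.8, -0.6, -0.7]
grip_width: 68.3
grasp_force: 0.0
```

Request:
jog_arm([
  [0,0,0,0,0,1],
  [0,0,0,0,0,1],
  [0,0,0,0,0,1],
  [0,0,0,0,0,1],
  [0,0,0,0,0,1],
  [0,0,0,0,0,1],
  [0,0,0,0,0,1],
  [0,0,0,0,0,1],
  [0,0,0,0,0,1],
  [0,0,0,0,0,1],
  [0,0,0,0,0,1],
  [0,0,0,0,0,1],
])

```text
clock: 19.2
tool_pos: [517.4, -148.8, 94.9]
eef_rot: [0.997, 0.072, -0.0, -0.0]
contact_force: [0.5, -0.7, -0.5]
grip_width: 68.5
grasp_force: 0.0
```

Request:
jog_arm([
  [0,0,0,0,0,1],
  [0,0,0,0,0,1],
  [0,0,0,0,0,1],
  [0,0,0,0,0,1],
  [0,0,0,0,0,1],
  [0,0,0,0,0,1],
  [0,0,0,0,0,1],
  [0,0,0,0,0,1],
  [0,0,0,0,0,1],
  [0,0,0,0,0,1],
  [0,0,0,0,0,1],
  [0,0,0,0,0,1],
])

```text
clock: 20.4
tool_pos: [517.4, -148.8, 94.9]
eef_rot: [0.864, -0.504, -0.0, 0.0]
contact_force: [0.3, 0.2, 0.6]
grip_width: 68.5
grasp_force: 0.0
```

Request:
jog_arm([
  [0,0,0,0,0,1],
  [0,0,0,0,0,1],
  [0,0,0,0,0,1],
  [0,0,0,0,0,1],
  [0,0,0,0,0,1],
  [0,0,0,0,0,0],
])

```text
clock: 21.0
tool_pos: [517.4, -148.8, 94.9]
eef_rot: [0.714, -0.701, -0.0, 0.0]
contact_force: [-0.1, 0.5, 0.2]
grip_width: 68.1
grasp_force: 0.0
```

Request:
jog_arm([
  [0,0,0,0,0,0],
  [0,0,0,0,0,0],
  [0,0,0,0,0,0],
  [0,0,0,0,0,0],
  [0,0,0,0,0,0],
], grip=-1, squeeze=40)

```text
clock: 21.5
tool_pos: [517.5, -148.9, 95.2]
eef_rot: [0.713, -0.701, 0.0, -0.0]
contact_force: [-0.7, -0.1, 2.1]
grip_width: 47.9
grasp_force: 42.6
```

```bash
python3 st.py
```

```text
{'clock': np.float64(21.5), 'joints': array([-0.47,  0.14,  2.01,  0.  ,  0.98,  2.66]), 'tool_pos': array([ 517.54, -148.88,   95.22]), 'eef_rot': array([ 0.71, -0.7 ,  0.  , -0.  ]), 'contact_force': array([-0.67, -0.08,  2.14]), 'wrist_torque': array([0.03, 0.02, 0.07]), 'grasp_force': np.float64(42.59), 'grip_width': np.float64(47.93)}
```

Request:
jog_arm([
  [0,0,-0.02,0,0,-1],
  [0,0,-0.008,0,0,-1],
  [0,0,-0.008,0,0,-1],
  [0,0,-0.008,0,0,-1],
  [0,0,-0.008,0,0,-1],
  [0,0,-0.008,0,0,-1],
  [0,0,-0.008,0,0,-1],
  [0,0,-0.008,0,0,-1],
])

```text
clock: 22.3
tool_pos: [517.7, -149.2, 97.0]
eef_rot: [0.931, -0.366, 0.0, 0.0]
contact_force: [-0.6, -0.5, 0.6]
grip_width: 47.6
grasp_force: 42.5
```

Request:
jog_arm([
  [0,0,-0.008,0,0,-1],
  [0,0,-0.008,0,0,-1],
  [0,0,-0.008,0,0,-1],
  [0,0,-0.008,0,0,-1],
  [0,0,-0.008,0,0,-1],
  [0,0,-0.008,0,0,-1],
  [0,0,-0.008,0,0,-1],
  [0,0,-0.008,0,0,-1],
])

```text
clock: 23.1
tool_pos: [518.0, -149.4, 98.8]
eef_rot: [1.0, 0.025, 0.001, 0.001]
contact_force: [0.5, -1.7, 0.3]
grip_width: 48.0
grasp_force: 42.5
```

```bash
python3 st.py
```

```text
{'clock': np.float64(23.1), 'joints': array([-0.47,  0.14,  2.01, -0.  ,  0.99,  1.05]), 'tool_pos': array([ 517.99, -149.41,   98.81]), 'eef_rot': array([1.  , 0.03, 0.  , 0.  ]), 'contact_force': array([ 0.53, -1.72,  0.34]), 'wrist_torque': array([-0.14, -0.1 ,  0.  ]), 'grasp_force': np.float64(42.5), 'grip_width': np.float64(48.03)}
```

Request:
jog_arm([
  [0,0,-0.008,0,0,-1],
  [0,0,-0.008,0,0,-1],
  [0,0,-0.008,0,0,-1],
  [0,0,-0.008,0,0,-1],
  [0,0,-0.008,0,0,-1],
  [0,0,-0.008,0,0,-1],
])

```text
clock: 23.7
tool_pos: [518.3, -149.2, 100.2]
eef_rot: [0.948, 0.319, 0.001, 0.001]
contact_force: [1.3, -0.5, 0.2]
grip_width: 47.9
grasp_force: 42.5
```

Request:
jog_arm([
  [0,0,-0.008,0,0,-1],
  [0,0,-0.008,0,0,-1],
  [0,0,-0.008,0,0,-1],
  [0,0,-0.008,0,0,-1],
  [0,0,-0.008,0,0,-1],
  [0,0,-0.008,0,0,-1],
])

```text
clock: 24.3
tool_pos: [518.3, -148.9, 101.5]
eef_rot: [0.811, 0.585, 0.001, 0.001]
contact_force: [1.0, 1.6, 2.1]
grip_width: 48.2
grasp_force: 42.6
```

```bash
python3 st.py
```

```text
{'clock': np.float64(24.3), 'joints': array([-0.47,  0.14,  2.01,  0.  ,  0.99, -0.15]), 'tool_pos': array([ 518.26, -148.91,  101.48]), 'eef_rot': array([0.81, 0.59, 0.  , 0.  ]), 'contact_force': array([1.03, 1.62, 2.07]), 'wrist_torque': array([ 0.1 , -0.11, -0.04]), 'grasp_force': np.float64(42.59), 'grip_width': np.float64(48.17)}
```

Request:
jog_arm([
  [0,0,-0.015,0,0,-1],
  [0,0,-0.008,0,0,-1],
  [0,0,-0.008,0,0,-1],
  [0,0,-0.008,0,0,-1],
  [0,0,-0.008,0,0,-1],
])

```text
clock: 24.8
tool_pos: [518.0, -148.8, 102.6]
eef_rot: [0.641, 0.768, 0.0, 0.001]
contact_force: [0.4, 1.1, 1.7]
grip_width: 48.0
grasp_force: 42.6
```

Request:
jog_arm([
  [0,0,-0.008,0,0,-1],
  [0,0,-0.008,0,0,-1],
  [0,0,-0.008,0,0,-1],
  [0,0,-0.008,0,0,-1],
  [0,0,-0.008,0,0,-1],
])

```text
clock: 25.3
tool_pos: [517.9, -148.9, 103.7]
eef_rot: [0.431, 0.902, 0.0, 0.001]
contact_force: [0.3, 0.4, 3.6]
grip_width: 47.9
grasp_force: 42.7
```

```bash
python3 st.py
```

```text
{'clock': np.float64(25.3), 'joints': array([-0.47,  0.13,  2.01,  0.  ,  1.  , -1.15]), 'tool_pos': array([ 517.94, -148.89,  103.68]), 'eef_rot': array([0.43, 0.9 , 0.  , 0.  ]), 'contact_force': array([0.32, 0.41, 3.63]), 'wrist_torque': array([ 0.03,  0.07, -0.  ]), 'grasp_force': np.float64(42.7), 'grip_width': np.float64(47.88)}
```

Request:
jog_arm([
  [0,0,-0.02,0,0,-1],
  [0,0,-0.008,0,0,-1],
  [0,0,-0.008,0,0,-1],
  [0,0,-0.008,0,0,-1],
  [0,0,-0.008,0,0,-1],
])

```text
clock: 25.8
tool_pos: [517.9, -149.0, 104.8]
eef_rot: [0.195, 0.981, -0.0, 0.001]
contact_force: [0.1, 0.5, 3.3]
grip_width: 47.9
grasp_force: 42.6
```

Request:
jog_arm([
  [0,0,-0.012,0,0,-1],
  [0,0,-0.008,0,0,-1],
  [0,0,-0.008,0,0,-1],
  [0,0,-0.008,0,0,-1],
  [0,0,-0.008,0,0,-1],
])

```text
clock: 26.3
tool_pos: [517.9, -149.1, 106.1]
eef_rot: [-0.054, 0.999, -0.0, 0.001]
contact_force: [-1.1, -0.6, 3.3]
grip_width: 48.2
grasp_force: 42.7
```

Request:
jog_arm([
  [0,0,-0.008,0,0,-1],
  [0,0,-0.008,0,0,-1],
  [0,0,-0.008,0,0,-1],
  [0,0,-0.008,0,0,-1],
])

```text
clock: 26.7
tool_pos: [517.9, -149.2, 106.9]
eef_rot: [-0.252, 0.968, -0.001, 0.0]
contact_force: [-0.8, 0.1, 2.8]
grip_width: 47.8
grasp_force: 42.7
```

```bash
python3 st.py
```

```text
{'clock': np.float64(26.7), 'joints': array([-0.47,  0.13,  2.01, -0.  ,  1.01, -2.55]), 'tool_pos': array([ 517.94, -149.18,  106.92]), 'eef_rot': array([-0.25,  0.97, -0.  ,  0.  ]), 'contact_force': array([-0.8 ,  0.08,  2.82]), 'wrist_torque': array([ 0.03,  0.03, -0.04]), 'grasp_force': np.float64(42.7), 'grip_width': np.float64(47.8)}
```

Request:
jog_arm([
  [0,0,-0.01,0,0,-1],
  [0,0,-0.04,0,0,0],
  [0,0,-0.04,0,0,0],
  [0,0,0,0,0,0],
])

```text
clock: 27.1
tool_pos: [518.0, -149.2, 109.1]
eef_rot: [-0.297, 0.955, -0.001, 0.001]
contact_force: [1.3, -0.9, 2.2]
grip_width: 48.1
grasp_force: 42.7
```

Request:
jog_arm([
  [0,0,-0.08,0,0,0],
  [0,0,-0.08,0,0,0],
  [0,0,0,0,0,0],
])

```text
clock: 27.4
tool_pos: [516.9, -148.5, 112.1]
eef_rot: [-0.297, 0.955, 0.001, -0.0]
contact_force: [0.4, -0.6, -0.2]
grip_width: 48.1
grasp_force: 42.4
```

```bash
python3 st.py
```

```text
{'clock': np.float64(27.4), 'joints': array([-0.47,  0.12,  2.01,  0.  ,  1.02, -2.64]), 'tool_pos': array([ 516.93, -148.53,  112.06]), 'eef_rot': array([-0.3 ,  0.95,  0.  , -0.  ]), 'contact_force': array([ 0.44, -0.57, -0.2 ]), 'wrist_torque': array([-0.01, -0.  , -0.01]), 'grasp_force': np.float64(42.42), 'grip_width': np.float64(48.12)}
```

The cap is free and held. I'll lift it clear of the sprung head, align it and carry it over.

Request:
jog_arm([
  [0,0,-0.24,0,0,0],
  [0,0,-0.24,0,0,0],
  [0,0,-0.24,0,0,0],
  [0,0,-0.24,0,0,0],
  [0,0,-0.24,0,0,0],
  [0,0,-0.24,0,0,0],
  [0,0,-0.24,0,0,0],
  [0,0,-0.24,0,0,0],
  [0,0,-0.24,0,0,0],
  [0,0,-0.24,0,0,0],
  [0,0,-0.24,0,0,0],
])

```text
clock: 28.5
tool_pos: [517.4, -148.9, 179.0]
eef_rot: [-0.298, 0.955, -0.0, -0.0]
contact_force: [-0.4, 0.7, -1.0]
grip_width: 47.7
grasp_force: 42.4
```

Request:
jog_arm([
  [0,0,0,0,0,0.93],
  [0,0,0,0,0,0.93],
  [0,0,0,0,0,0.93],
  [0,0,0,0,0,0.93],
  [0,0,0,0,0,0.93],
  [0,0,0,0,0,0.93],
  [0,0,0,0,0,0.93],
  [0,0,0,0,0,0.93],
])

```text
clock: 29.3
tool_pos: [517.5, -148.9, 178.8]
eef_rot: [0.072, 0.997, -0.0, -0.0]
contact_force: [-0.5, 0.2, -0.8]
grip_width: 48.1
grasp_force: 42.3
```

Request:
jog_arm([
  [0.228,0.894,0,0,0,0],
  [0.228,0.894,0,0,0,0],
  [0.228,0.894,0,0,0,0],
  [0.228,0.894,0,0,0,0],
  [0.228,0.894,0,0,0,0],
  [0.228,0.894,0,0,0,0],
  [0.228,0.894,0,0,0,0],
  [0.228,0.894,0,0,0,0],
  [0.228,0.894,0,0,0,0],
  [0.228,0.894,0,0,0,0],
])

```text
clock: 30.3
tool_pos: [492.0, 81.3, 178.9]
eef_rot: [0.07, 0.998, 0.0, 0.0]
contact_force: [0.3, -0.2, -1.2]
grip_width: 47.8
grasp_force: 42.3
```

Request:
jog_arm([
  [0.228,0.894,0,0,0,0],
  [0.228,0.894,0,0,0,0],
  [0.228,0.894,0,0,0,0],
  [0.228,0.894,0,0,0,0],
  [0,0,0.8,0,0,0],
  [0,0,0.8,0,0,0],
  [0,0,0.8,0,0,0],
  [0,0,0.8,0,0,0],
  [0,0,0,0,0,0],
])

```text
clock: 31.2
tool_pos: [479.6, 171.8, 95.7]
eef_rot: [0.07, 0.998, -0.001, -0.003]
contact_force: [-0.1, 0.6, -0.3]
grip_width: 47.9
grasp_force: 42.3
```

```bash
python3 st.py; python3 - <<'E'
from h import *
f=cam("scene");s=env.observe();p=s["tool_pos"]
i=cv2.resize(f["image"][165:245,150:260],None,fx=7,fy=7,interpolation=cv2.INTER_CUBIC).copy()
def dr(P,c):
    q=np.array([(pix(f,x)-[150,165]+.5)*7 for x in P]).astype(int); cv2.polylines(i,[q.reshape(-1,1,2)],True,c,1)
t=np.linspace(0,2*np.pi,60)
for z in(-11.5,28): dr([[p[0]+24.5*np.cos(x),p[1]+24.5*np.sin(x),p[2]+z] for x in t],(0,255,0))
y=np.radians(-8.3)
for z in(0,22): dr([[483+sx*35*np.cos(y)-sy*50*np.sin(y),172.5+sx*35*np.sin(y)+sy*50*np.cos(y),z] for sx,sy in((1,1),(1,-1),(-1,-1),(-1,1))],(255,0,0))
cv2.imwrite("pics/p.png",i[:,:,::-1])
E
```

```text
{'clock': np.float64(31.2), 'joints': array([ 0.14,  0.08,  2.08, -0.  ,  0.99, -1.29]), 'tool_pos': array([479.63, 171.77,  95.72]), 'eef_rot': array([ 0.07,  1.  , -0.  , -0.  ]), 'contact_force': array([-0.1 ,  0.56, -0.3 ]), 'wrist_torque': array([-0.01,  0.01, -0.01]), 'grasp_force': np.float64(42.33), 'grip_width': np.float64(47.92)}
```

View pics/p.png

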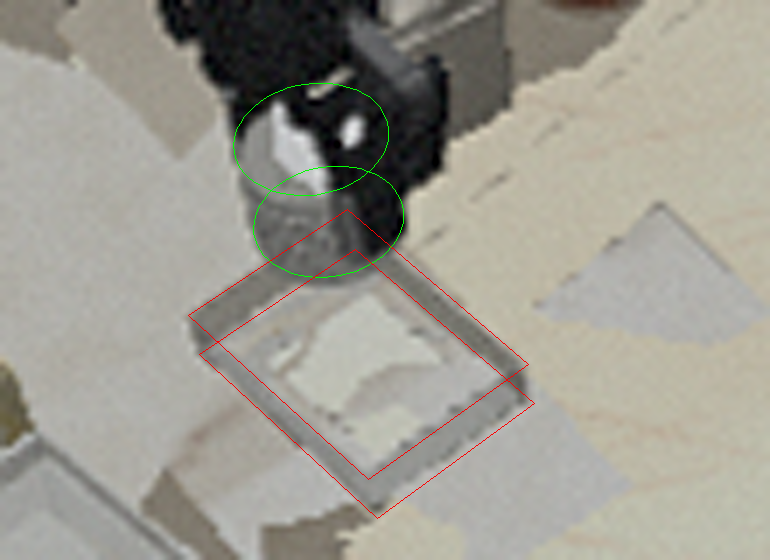

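The green outline shows the held cap where I expected it, about 3 mm short in x of the tray's centre (red outline). I'll correct that and go down.

Request:
jog_arm([
  [-0.13,0.04,0,0,0,0],
  [0,0,0.6,0,0,0],
  [0,0,0.6,0,0,0],
  [0,0,0.6,0,0,0],
  [0,0,0.4,0,0,0],
  [0,0,0.3,0,0,0],
  [0,0,0.1,0,0,0],
  [0,0,0.1,0,0,0],
  [0,0,0,0,0,0],
])

```text
clock: 32.15
tool_pos: [485.7, 172.7, 31.3]
eef_rot: [0.07, 0.998, 0.0, 0.0]
contact_force: [-0.7, -0.1, -0.5]
grip_width: 48.3
grasp_force: 42.4
```

Request:
jog_arm([
  [0,0,0.06,0,0,0],
  [0,0,0.06,0,0,0],
  [0,0,0.06,0,0,0],
  [0,0,0,0,0,0],
])

```text
clock: 32.55
tool_pos: [485.2, 172.6, 26.3]
eef_rot: [0.07, 0.998, -0.0, -0.0]
contact_force: [-0.4, -0.5, -1.8]
grip_width: 48.0
grasp_force: 42.4
```

Request:
jog_arm([
  [0.09,0,0.08,0,0,0],
  [0,0,0.08,0,0,0],
  [0,0,0.08,0,0,0],
  [0,0,0.08,0,0,0],
  [0,0,0.06,0,0,0],
  [0,0,0.04,0,0,0],
  [0,0,0,0,0,0],
])

```text
clock: 33.25
tool_pos: [483.1, 172.9, 15.8]
eef_rot: [0.07, 0.998, -0.0, -0.0]
contact_force: [0.7, 0.6, -1.1]
grip_width: 48.1
grasp_force: 42.4
```

Request:
jog_arm([
  [0,0,0.03,0,0,0],
  [0,0,0.03,0,0,0],
  [0,0,0,0,0,0],
])

```text
clock: 33.55
tool_pos: [483.1, 172.9, 14.5]
eef_rot: [0.07, 0.998, -0.0, -0.0]
contact_force: [-0.1, -1.3, -1.2]
grip_width: 48.0
grasp_force: 42.4
```

Request:
jog_arm([
  [0,0,0.03,0,0,0],
  [0,0,0.03,0,0,0],
  [0,0,0,0,0,0],
])

```text
clock: 33.85
tool_pos: [483.3, 173.0, 13.5]
eef_rot: [0.07, 0.998, -0.0, 0.0]
contact_force: [-1.2, 0.1, 3.2]
grip_width: 48.2
grasp_force: 42.6
```

Request:
jog_arm([
  [0,0,0,0,0,0],
  [0,0,0,0,0,0],
  [0,0,0,0,0,0],
  [0,0,0,0,0,0],
], grip=0.3)

```text
clock: 34.25
tool_pos: [483.1, 172.9, 12.9]
eef_rot: [0.07, 0.998, -0.0, -0.0]
contact_force: [0.3, -0.1, -0.1]
grip_width: 55.5
grasp_force: 0.0
```

Request:
jog_arm([
  [0,0,-0.1,0,0,0],
  [0,0,-0.2,0,0,0],
  [0,0,-0.3,0,0,0],
  [0,0,-0.5,0,0,0],
  [0,0,-0.8,0,0,0],
  [0,0,-0.8,0,0,0],
  [0,0,-0.8,0,0,0],
  [0,0,-0.8,0,0,0],
])

```text
clock: 35.05
tool_pos: [483.4, 173.0, 122.6]
eef_rot: [0.07, 0.998, 0.0, 0.001]
contact_force: [1.0, -0.0, -0.5]
grip_width: 55.2
grasp_force: 0.0
```

Request:
jog_arm([
  [0,0.9,-0.8,0,0,0],
  [0,0.9,-0.8,0,0,0],
  [0,0.9,-0.8,0,0,0],
  [0,0.9,0,0,0,0],
  [0,0.9,0,0,0,0],
  [0,0.9,0,0,0,0],
  [0,0.9,0,0,0,0],
  [0,0,0,0,0,0],
])

```text
clock: 35.85
tool_pos: [505.2, 330.9, 181.9]
eef_rot: [0.069, 0.998, 0.001, 0.001]
contact_force: [-0.5, -0.3, -0.2]
grip_width: 55.4
grasp_force: 0.0
```

```bash
python3 st.py; python3 - <<'E'
from h import *
f=cam("top");g=cam("scene")
for h in(f,g): print([(w(h,d["position"]).round(),round(d["p"],2)) for d in spotter.spot_point("cap",h)+spotter.spot_point("tray",h)])
a=cv2.resize(f["image"][205:290,165:360],(800,349));b=cv2.resize(g["image"][180:240,150:260],(458,250));c=cv2.resize(g["image"][230:290,250:333],(342,250))
cv2.imwrite("pics/end.png",np.vstack([a,np.hstack([b,c])])[:,:,::-1])
E
```

```text
{'clock': np.float64(35.85), 'joints': array([ 0.41,  0.18,  1.8 ,  0.  ,  1.16, -1.02]), 'tool_pos': array([505.24, 330.95, 181.9 ]), 'eef_rot': array([0.07, 1.  , 0.  , 0.  ]), 'contact_force': array([-0.48, -0.3 , -0.24]), 'wrist_torque': array([-0.06,  0.  ,  0.02]), 'grasp_force': np.float64(0.0), 'grip_width': np.float64(55.45)}
[(array([ 397., -121.,   -0.]), 0.81), (array([451., -31.,   4.]), 0.67), (array([484., 173.,   1.]), 0.57), (array([485., 174.,   1.]), 0.94)]
[(array([484., 178.,  -3.]), 0.66), (array([ 396., -118.,   -1.]), 0.65), (array([449., -32.,   1.]), 0.62), (array([479., 175.,  -1.]), 0.64), (array([482., 177.,  -4.]), 0.49)]
```

View pics/end.png

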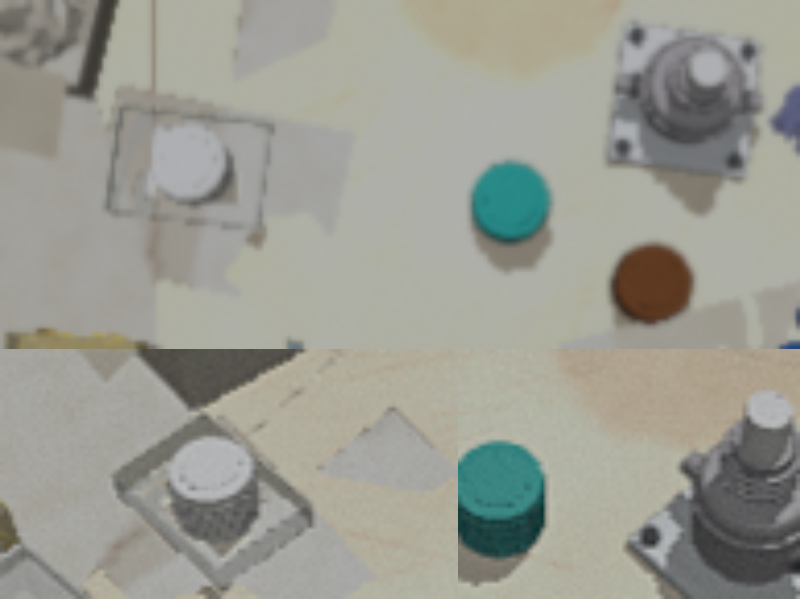

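The picture shows the white cap standing upright inside the tray (crop about (190,160)). The neck is open with the cartridge head standing out, and the look-alikes haven't moved.

```bash
python3 -c "
from workcell import env
print(env.job_done())"
```

```text
the job is handed in; nothing more can be done
None
```

The cap is unscrewed and standing upright inside the tray, the other things were left alone, and the job was handed in at about 36 s; no verdict came back.

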